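Feed a soldering board from the stack magazine onto the pin fixture

ROBOT

A 6-joint arm with a two-finger parallel gripper is mounted at the origin on the work surface. World frame = base frame: x ahead of the robot, y to its left, z up, the work surface at z = 0. Lengths are in m, angles in degrees, forces in N, time in s.
With the tool pointing down it reaches from about 0.4 to 0.825 m from the base axis. Payload 7 kg.
Tool frame: the origin (TCP) lies on the centre line of the jaws, within the pads' length; the fingertips stand 11 mm ahead of it and the grasp point (between the pads) lies 8 mm behind it; z points along the fingers, y is the line along which they close (so a half turn about z gives the same grasp; the last joint's range is limited). The gripper opens to 88 mm and grips with 3 to 60 N. Pads are 19 mm wide; open, the fingers measure 130 mm over their backs; the gripper's body (78 mm by 193 mm) begins 47 mm behind the grasp point.
Start: joints at [86.408, 20.546, 0.682, 0, -70.136, -16.507], TCP at [0.232, 0.634, 0.238] pointing down, gripper open.
Joint ranges: [-176.03, 176.03], [-82.01, 121.73], [-58.28, 71.71], [-173.87, 95.51], [-174.79, -0.11], [-173.66, 173.66]. Speed limits (degrees/s): [136.94, 136.94, 172.46, 180, 180, 180].

INTERFACE

Orientations are given as [roll, pitch, yaw] about the fixed x, y, z axes, in that order (R = Rz(yaw) Ry(pitch) Rx(roll)).
In Python, from plant import r, capture, camera_model, job gives the robot as it stands.
- The arm moves only by the tool drive_tool, never from a script. Its argument "increments" is a list that holds one entry, the list of rows, each a list of 5 numbers: the gripper's target within -1 to 1 (fully open at 1, half-way at 0, shut at -1), then the shift along the tool's x, y, z scaled (see below), then the turn about the tool's z scaled (see below). In form: [[[gripper, tx, ty, tz, roll], ...]]. A call has 1 to 5 rows; each row is the pose to reach, as a shift and turn from the pose commanded when the call began, along the tool's axes at that moment, turning the shorter way round; what a row does not reach only later rows make up. The controller multiplies each number of a shift by 120 mm and each number of a turn by 360 degrees. A row lasts 1/8 s, in which the tool goes at most 62.5 mm and 10.7 degrees, less where a joint would pass 70% of its speed; a pose out of reach is approached as far as the arm can. A call with a number of a shift or a turn outside -1 to 1 is refused whole. A call with a gripper value outside its range is refused whole. The fingers move at their own pace and stop on an object; "squeeze" is the grip in N (left out, the last holds). Time passes only in rows, so rows that repeat a pose let the fingers close. It gives the time, the measured TCP pose, the force, the opening and the grip force at its end, in the units of the state.
- r.get_state(): the state, without advancing time (a new reading comes with each control period).
- capture(name): name is "scene" or "top" or "wrist"; returns the picture (400x640x3 uint8, red, green, blue); there is no depth.
- camera_model(name): a dict with "camera_matrix" (3x3 intrinsics, pixels), "k1" (the pictures are not rectified: a ray, as slopes to the right and down, at radius r is drawn at 1 + k1 r^2 times it, then the intrinsics apply), "rvec" (rotation vector, rad) and "tvec" (3), from world to camera coordinates, as OpenCV has them. Camera axes: x right, y down, z forward; pixel columns grow to the right and rows downward; lengths in m; the calibration is good to about 2 mm. A picture is of the moment at which its call begins: read the wrist's pose just before it. camera_model takes no time and is no camera call; for the wrist camera it gives the pose at the moment of the call.
- job.close_job(): hands the job in; it is judged then, once.
The state is a dict: "time_s": time; "joints": joint angles; "qd": joint speeds; "joint_torque": joint torques, N m; "tcp_pos": TCP position; "eef_rot": TCP orientation; "contact_force": force on the tool from outside, world axes, zero at the start; "moment": the same for the moment, N m; "gripper_width": finger opening in m; "gripper_force": force on a finger pad.
Only numpy, scipy, OpenCV 4.12 (cv2) and the standard library are available. Lean on these libraries where they do the work, as an engineer would, in place of code of your own. Each camera call takes 0.05 s, during which the arm holds its last target. There are 200 camera calls.

TASK

Draw the bottom soldering board, which already sticks out of the slot, right out of the stack magazine along the runway to the end stop, and leave it lying there for a moment. Then pick it up and thread its two round holes over the two pins of the fixture, thumb hole away from the fixture's fence, flat and fully down. Let the other three boards drop and stay flat in the magazine, and leave the charcoal block and the bowl where they are.

Things in the scene. Friction and masses are not known exactly. Their poses are not given: they have to be found in the camera images.
- magazine: Fixed grey-painted steel stack magazine, open-topped. Origin: on the bench, mid-width, below the outer face of the front wall (exit side, roughly facing the robot). +x points into it, boards come out along -x; z up. Shaft: x 6 to 149 mm, 63 mm wide (y), walls 6 mm, top edge z 66 mm. Shaft floor and runway level at z 20 mm. Exit slot under the front wall: z 20 to 34 mm, passes one board.
- runway (a point): Mid-runway point on its surface, magazine x -100, z 20 mm. From the slot to x -45 mm rails (y 31.5 to 37.5 mm each side, top z 27 mm) guide the board; beyond, the runway is only 40 mm wide, so a board's long edges overhang 10 mm each side and can be gripped, with free space down to the bench. Dark feet 6 mm high beside the shaft reach x -20 mm, y 59.5 mm.
- stop (a point): Middle of the end stop's face (magazine x -158 mm) at runway height. The stop is 8 mm thick, 40 mm wide, top z 28 mm. A board against it has its origin at magazine x -88 mm.
- bottom_board: Bottom board of the stack: flat, pale, rigid, 140 (x) x 60 (y) x 10 (z) mm, about 0.12 kg. Origin: centre of its underside. Thumb hole at its -x end; two round 14 mm through holes on its centre line. It starts flat on the magazine floor, -x end sticking out 58 to 72 mm in front of the front wall, three boards resting on its rear; their weight and friction are not exactly known (a pull of a few N).
- bottom_board_thumb (a point): Centre of the bottom board's thumb hole, on its top face (board x -41 mm). Rectangular, right through, 34 mm (x) by 38 mm (y), leaving a 12 mm wide bar at the board's -x end: shut fingers can be lowered in and pull on that bar. The runway lies 10 mm below this point.
- bottom_board_hole_a (a point): Centre of hole A of the bottom board, at its underside (board x 0).
- bottom_board_hole_b (a point): Centre of hole B of the bottom board, at its underside (board x +52 mm).
- board1: Second board of the stack, same shape as the bottom board (origin centre of underside). It lies in the shaft with origin at about x 77.5 mm of the magazine, and drops 10 mm to the floor when the bottom one is out.
- board2: Third board of the stack, same shape, on board1.
- board3: Top board of the stack, same shape, on board2.
- fixture: Fixed steel pin fixture. Origin: on the bench below the midpoint between its pins; x along the line of the pins, z up. Block 40 mm wide, x -80 to 53 mm, flat seat at z 20 mm, on a dark foot plate 84 mm wide, 5 mm high. Low fence at the +x end (face x 47, top z 28 mm). A seated board points its x along the fixture's x, thumb hole to -x, origin at x -26, z 20 mm; it overhangs the block 10 mm each side.
- pin_a (a point): Centre of the foot of pin A, on the seat (fixture x -26 mm). Upright, 12 mm thick, 28 mm tall, last 5 mm tapered to 6 mm. It goes through hole A.
- pin_b (a point): Centre of the foot of pin B, on the seat (fixture x +26 mm). Upright, 12 mm thick, 22 mm tall, last 5 mm tapered to 6 mm. It goes through hole B.
- charcoal: Black charcoal block 120 x 65 x 32 mm, loose, origin centre of underside. Leave alone.
- bowl: White ceramic bowl, 110 mm across, 45 mm high, loose, origin centre of underside. Leave alone.
Mind the look-alikes: they are no part of the job. What is shaped like the bottom_board but green is not meant. What is shaped like the board3 but pink is not meant.

How it is judged (in metres and radians):
On the way, in this order (a step that is already met when the one before it is completed fails the run):
1. the bottom board is out of the magazine and lies flat on the runway, within 8 mm of the end stop (x of bottom_board in the frame of magazine between -0.092 and -0.08 m and z of bottom_board in the frame of magazine between 0.018 and 0.0225 m and angle between bottom_board's own z axis and vertical below 0.05 rad), for 0.2 s.
2. the board is threaded over both pins and flat on the seat (horizontal distance between bottom_board_hole_a and pin_a below 0.003 m and horizontal distance between bottom_board_hole_b and pin_b below 0.003 m and z of each of bottom_board_hole_a, bottom_board_hole_b in the frame of fixture below 0.0225 m and angle between bottom_board's own z axis and vertical below 0.06 rad), for 0.2 s.
At the end, for the whole second after the job is handed in: The bottom board lies flat on the fixture's seat (both holes within 2.5 mm of the seat's height and within 3 mm of their pins' axes, A on A, B on B, tilt under 0.06 rad), at rest; the other three boards lie flat in the magazine shaft, dropped to the floor as a stack (within 2.5 mm), at rest (all of step 2 and linear speed of each of bottom_board, board1, board2, board3 below 0.02 m/s and x of board1 in the frame of magazine between 0.07 and 0.085 m and z of board1 in the frame of magazine below 0.0225 m and angle between each of board1, board2, board3's own z axis and vertical below 0.06 rad and x of board2 in the frame of magazine between 0.07 and 0.085 m and z of board2 in the frame of magazine below 0.0325 m and x of board3 in the frame of magazine between 0.07 and 0.085 m and z of board3 in the frame of magazine below 0.0425 m); the robot touches nothing.
It fails at once if the charcoal block is moved more than 20 mm (distance of charcoal from where it was at the start of the episode above 0.02 m).
It fails at once if the bowl is moved more than 20 mm (distance of bowl from where it was at the start of the episode above 0.02 m).
It fails at once if another board is drawn more than 17 mm out of its place in the magazine (x of any of board1, board2, board3 in the frame of magazine below 0.06 m).
It also fails if it takes over 54 s, if anything falls off the work surface, if the arm or the gripper's body presses on something with over 40 N, if the wrist force passes 120 N, or if a joint passes its speed limit or range.

## Working session

There is one attempt and no reset: what is moved stays moved. The work goes in short steps, Python scripts to look and compute and a tool call to move; the robot and the scene stay as the last step left them, time stands still between calls to the robot, and variables do not carry over. Pictures are saved under pics/ and viewed, at most 10 in all, crops included, and the job is handed in when it is done.

Besides the shell and the picture viewer there is one more tool, called after "Request:" in YAML: its name, and indented under it one key for each argument. drive_tool: Moves the arm, as the interface text tells. Its arguments: {"type":"object","properties":{"increments":{"type":"array"},"squeeze":{"type":"number"}},"required":["increments"]}

```bash
mkdir -p pics; ls; python3 - <<'E'
from plant import r,capture,camera_model
import cv2
s=r.get_state();print({k:s[k] for k in('time_s','tcp_pos','eef_rot','gripper_width')})
for n in('top','scene'):
    cv2.imwrite(f'pics/{n}0.png',capture(n)[:,:,::-1]);print(n,camera_model(n))
E
```

```text
pics
{'time_s': 0.0, 'tcp_pos': array([0.23183716, 0.63345849, 0.23665615]), 'eef_rot': array([ 1.79908467e+02, -9.33540143e-03, -2.01066472e+01]), 'gripper_width': 0.08760936850344414}
top {'camera_matrix': array([[436.63705099,   0.        , 320.13561133],
       [  0.        , 436.63705099, 198.5330503 ],
       [  0.        ,   0.        ,   1.        ]]), 'k1': 0.004278486481419274, 'rvec': array([ 2.22320845, -2.18138776,  0.06622309]), 'tvec': array([-0.03166715,  0.51298723,  1.36522511])}
scene {'camera_matrix': array([[388.57016014,   0.        , 321.04606122],
       [  0.        , 388.57016014, 204.52710502],
       [  0.        ,   0.        ,   1.        ]]), 'k1': -0.036078851632076074, 'rvec': array([ 2.25275795,  0.78351136, -0.35043912]), 'tvec': array([-0.40588408, -0.17465829,  1.24236825])}
```

```bash
python3 -c "
import cv2
i=cv2.imread('pics/top0.png');cv2.imwrite('pics/top0b.png',cv2.resize(i,(800,500),interpolation=cv2.INTER_CUBIC))"
```

```text
(no output)
```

View pics/top0.png

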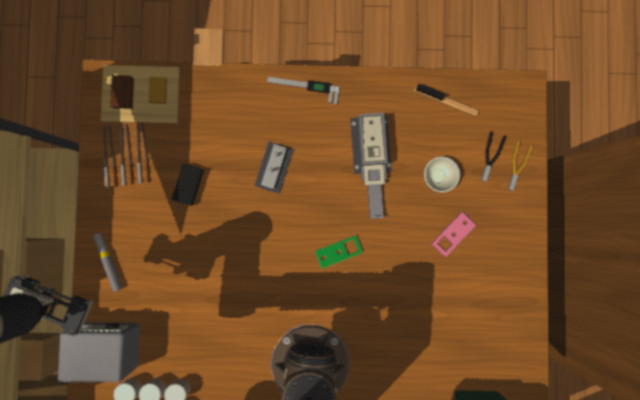

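View pics/scene0.png

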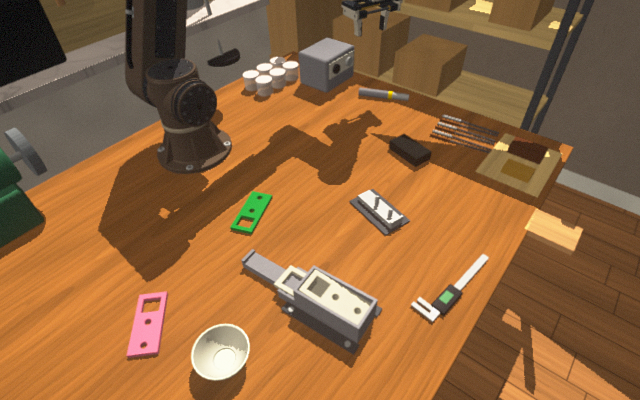

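The top view shows the stop at about (376,217), the magazine around (372,150) with the exposed thumb hole near (374,175), and the fixture at about (274,167). The charcoal is at (187,184) and the bowl at (442,173). The scene view shows the fixture's fence end and pins.

```bash
cat > h.py <<'E'
import numpy as np,cv2
from plant import r,capture,camera_model
def und(m,uv):
    K=m['camera_matrix'];d=np.array([m['k1'],0,0,0.])
    return cv2.undistortPoints(np.array(uv,float).reshape(-1,1,2),K,d).reshape(-1,2)
def px2w(m,uv,z):
    R=cv2.Rodrigues(np.array(m['rvec']))[0];t=np.array(m['tvec']).ravel();c=-R.T@t
    d=np.c_[und(m,uv),np.ones(len(uv))]@R
    return c+d*((np.atleast_1d(z)-c[2])/d[:,2])[:,None]
def w2px(m,P):
    return cv2.projectPoints(np.array(P,float).reshape(-1,1,3),np.array(m['rvec']),np.array(m['tvec']),m['camera_matrix'],np.array([m['k1'],0,0,0.]))[0].reshape(-1,2)
def totool(d,yaw):
    c,s=np.cos(np.radians(yaw)),np.sin(np.radians(yaw))
    return np.array([c*d[0]+s*d[1],s*d[0]-c*d[1],-d[2]])/.12
E
python3 - <<'E'
from h import *
np.set_printoptions(precision=4,suppress=True)
m=camera_model('top')
print(px2w(m,[(376,217),(374,175),(370,115),(388,115),(354,115)],[.028,.03,.066,.066,.066]))
print(px2w(m,[(281,145),(266,188),(278,155),(270,178),(187,184),(442,174)],[.028,.02,.04,.04,.03,.04]))
w=camera_model('wrist');print(w)
R=cv2.Rodrigues(w['rvec'])[0];print(-R.T@w['tvec'],R)
E
python3 -c "
import cv2
i=cv2.imread('pics/top0.png');cv2.imwrite('pics/top0c.png',cv2.resize(i[100:225,240:410],None,fx=4.7,fy=4.7,interpolation=cv2.INTER_CUBIC))"
```

```text
[[ 0.4585 -0.197   0.028 ]
 [ 0.5896 -0.1888  0.03  ]
 [ 0.7701 -0.1694  0.066 ]
 [ 0.7713 -0.2246  0.066 ]
 [ 0.7691 -0.1203  0.066 ]]
[[ 0.6784  0.1041  0.028 ]
 [ 0.5429  0.1486  0.02  ]
 [ 0.6449  0.1117  0.04  ]
 [ 0.5728  0.1347  0.04  ]
 [ 0.5499  0.3929  0.03  ]
 [ 0.5959 -0.3992  0.04  ]]
{'camera_matrix': array([[320.1057,   0.    , 319.6708],
       [  0.    , 320.1057, 199.9203],
       [  0.    ,   0.    ,   1.    ]]), 'k1': 0.007347011771414027, 'rvec': array([-1.7078,  2.4469,  0.3027]), 'tvec': array([ 0.6755, -0.0322,  0.3889])}
[0.293  0.6126 0.384 ] [[-0.3447 -0.9387  0.0014]
 [-0.9101  0.3345  0.2446]
 [-0.2301  0.0831 -0.9696]]
```

View pics/top0c.png

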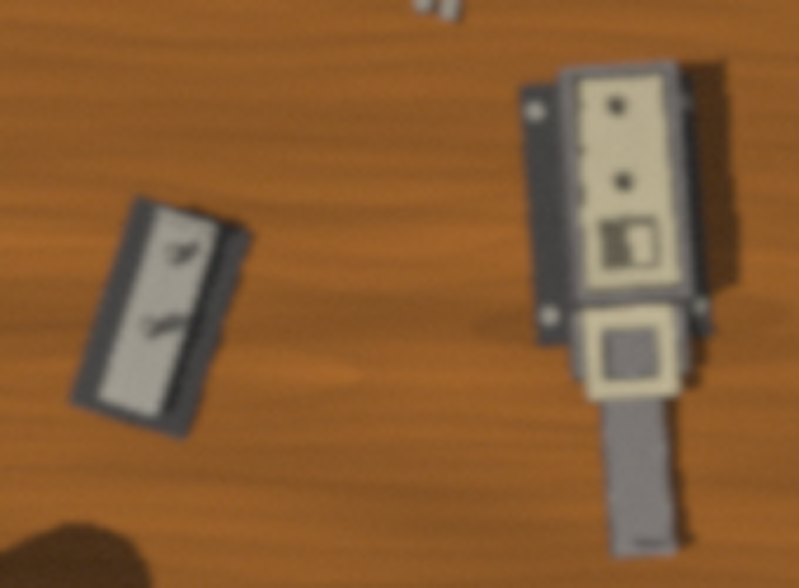

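The crop shows the fixture's seat with the pins toward its upper (far) end and the fence at the far end. The magazine shows the thumb hole at crop (632,353) and the stop at the bottom of the runway. I'll go above the fixture first, as it is on the way.

Request:
drive_tool:
  increments:
    - [[-1,1,0.7,0,0],[-1,1,0.7,0,0],[-1,1,0.7,0,0]]

```text
time_s: 0.48
tcp_pos: [0.317, 0.511, 0.2376]
eef_rot: [180.0, 0.0, -20.2]
contact_force: [1.0, 0.4, 0.3]
gripper_width: 0.0629
gripper_force: 0.0
```

Request:
drive_tool:
  increments:
    - [[-1,1,0.7,0,0],[-1,1,0.7,0,0],[-1,1,0.7,0,0]]

```text
time_s: 0.85
tcp_pos: [0.4007, 0.3914, 0.2376]
eef_rot: [180.0, 0.0, -20.2]
contact_force: [0.1, 0.6, -0.3]
gripper_width: 0.0335
gripper_force: 0.0
```

Request:
drive_tool:
  increments:
    - [[-1,1,0.7,0,0],[-1,1,0.7,0,0],[-1,1,0.7,0,0]]

```text
time_s: 1.23
tcp_pos: [0.4846, 0.2716, 0.2374]
eef_rot: [180.0, 0.0, -20.2]
contact_force: [-0.1, -0.1, -0.4]
gripper_width: 0.004
gripper_force: 0.0
```

Request:
drive_tool:
  increments:
    - [[-1,1,0.7,0.2,0],[-1,1,0.7,0.2,0],[-1,1,0.7,0.2,0],[-1,1,0.7,0.2,0]]

```text
time_s: 1.72
tcp_pos: [0.5679, 0.1523, 0.2125]
eef_rot: [179.9, 0.1, -20.2]
contact_force: [-0.1, -0.7, -0.0]
gripper_width: 0.0005
gripper_force: 0.0
```

```bash
python3 - <<'E'
from h import *
import json
m=camera_model('wrist');i=capture('wrist')[:,:,::-1]
cv2.imwrite('pics/w1.png',i);json.dump({k:np.array(v).tolist() for k,v in m.items()},open('w1.json','w'))
cv2.imwrite('pics/w1b.png',cv2.resize(i,(800,500),interpolation=cv2.INTER_CUBIC))
E
```

```text
(no output)
```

View pics/w1b.png

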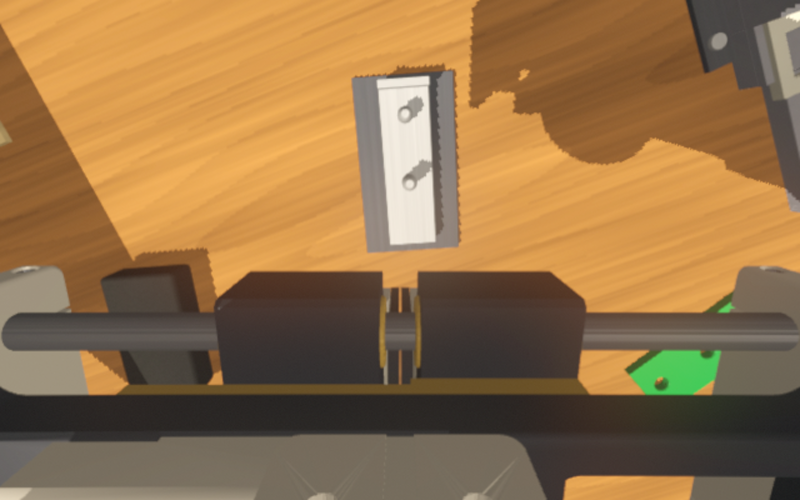

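The wrist view shows the fixture with pin B at about (404,115) and pin A at (409,183), with the fence at the top. The shut fingers are slim, and the magazine is at the upper right. An enlarged crop comes next.

```bash
python3 -c "
import cv2
i=cv2.imread('pics/w1.png');cv2.imwrite('pics/w1c.png',cv2.resize(i[50:210,270:380],None,fx=3.7,fy=3.7,interpolation=cv2.INTER_CUBIC))"
```

```text
(no output)
```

View pics/w1c.png

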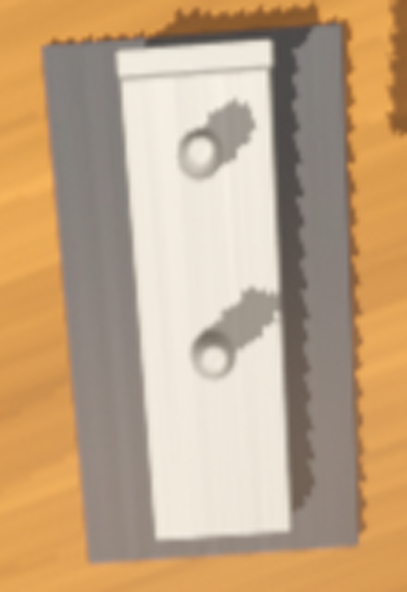

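```bash
cat > fit.py <<'E'
from h import *
from scipy.optimize import least_squares
def fitpose(m,pts,uv,x0,dz=False):
    pts=np.array(pts,float)/1000;uv=np.array(uv,float)
    def W(p):
        c,s=np.cos(p[2]),np.sin(p[2]);return np.c_[p[0]+c*pts[:,0]-s*pts[:,1],p[1]+s*pts[:,0]+c*pts[:,1],pts[:,2]]
    f=lambda p:(w2px(m,W(p))-uv).ravel()
    q=least_squares(f,x0,loss='soft_l1');return q.x,f(q.x).reshape(-1,2)
E
python3 - <<'E'
from fit import *
import json
np.set_printoptions(precision=4,suppress=True)
m={k:np.array(v) for k,v in json.load(open('w1.json')).items()}
uv=np.array([(202,151),(213,358),(156,540),(290,530),(117,52),(272,40),(120,78),(272,67),(90,562),(357,545)])
uv=(uv+.5)/3.7-.5+[270,50]
pts=[(26,0,42),(-26,0,48),(-80,20,20),(-80,-20,20),(53,20,28),(53,-20,28),(47,20,28),(47,-20,28)]
x,e=fitpose(m,pts,uv[:8],[.61,.12,-.3]);print(x,np.degrees(x[2]));print(e)
c,s=np.cos(x[2]),np.sin(x[2])
print('pins',x[:2]-26e-3*np.array([c,s]),x[:2]+26e-3*np.array([c,s]))
print(px2w(m,uv[8:],.005))
s=r.get_state();t=s['tcp_pos'];print(t,s['eef_rot'])
print('to mag',totool(np.array([.55,-.19,.2])-t,s['eef_rot'][2]))
E
```

```text
[ 0.6268  0.1254 -0.2884] -16.524961193795
[[-0.1278 -0.0018]
 [ 0.3508  0.2914]
 [-0.2275  0.0429]
 [ 0.1838  0.3872]
 [ 0.1779 -0.0672]
 [-0.2535  0.2378]
 [-0.1368 -0.4385]
 [ 0.0413 -0.376 ]]
pins [0.6019 0.1328] [0.6518 0.118 ]
[[0.5531 0.1903 0.005 ]
 [0.5295 0.1111 0.005 ]]
[0.5675 0.1532 0.2129] [179.9607   0.0407 -20.1755]
to mag [0.8496 2.735  0.1077]
```

Request:
drive_tool:
  increments:
    - [[-1,0.16,1,0,0],[-1,0.16,1,0,0]]

```text
time_s: 2.02
tcp_pos: [0.5436, 0.0345, 0.2136]
eef_rot: [-180.0, -0.0, -19.9]
contact_force: [1.4, 0.1, 1.2]
gripper_width: 0.0005
gripper_force: 0.0
```

Request:
drive_tool:
  increments:
    - [[-1,0.16,1,0,0],[-1,0.16,1,0,0]]

```text
time_s: 2.28
tcp_pos: [0.5206, -0.0854, 0.2142]
eef_rot: [-180.0, -0.1, -20.0]
contact_force: [0.8, 0.1, -0.8]
gripper_width: 0.0003
gripper_force: 0.0
```

Request:
drive_tool:
  increments:
    - [[-1,0.16,1,0.2,-0.07],[-1,0.16,1,0.2,-0.07],[-1,0.16,1,0.2,-0.07],[-1,0.16,1,0.2,-0.07]]

```text
time_s: 2.78
tcp_pos: [0.4977, -0.2043, 0.1896]
eef_rot: [-180.0, 0.0, 5.0]
contact_force: [-0.2, 0.3, -0.5]
gripper_width: 0.0008
gripper_force: 0.0
```

```bash
python3 - <<'E'
from h import *
import json
m=camera_model('wrist');i=capture('wrist')[:,:,::-1]
cv2.imwrite('pics/w2.png',i);json.dump({k:np.array(v).tolist() for k,v in m.items()},open('w2.json','w'))
cv2.imwrite('pics/w2b.png',cv2.resize(i[:240,180:500],None,fx=2.5,fy=2.5,interpolation=cv2.INTER_CUBIC))
E
```

```text
(no output)
```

View pics/w2b.png

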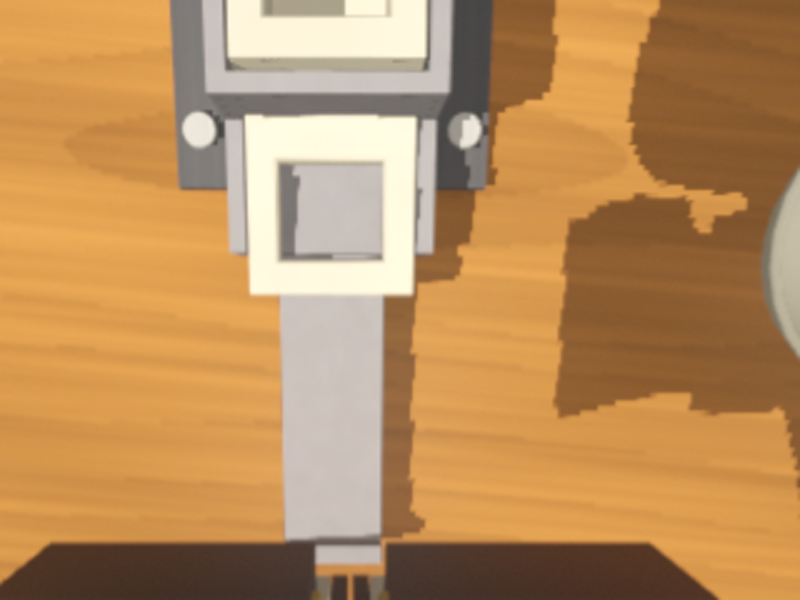

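The view shows the board's front end at crop (250–414, 295), the thumb hole spanning (279–384, 161–260), the wall's top edge at (207–449, 93) and the rail ends near row 253.

```bash
python3 - <<'E'
from fit import *
import json
np.set_printoptions(precision=4,suppress=True)
m={k:np.array(v) for k,v in json.load(open('w2.json')).items()}
g=lambda a:(np.array(a)+.5)/2.5-.5+[180,0]
x,e=fitpose(m,[(0,37.5,66),(0,-37.5,66),(-45,37.5,27),(-45,-37.5,27),(-20,59.5,6),(-20,-59.5,6)],g([(207,93),(449,93),(230,252),(433,254),(181,187),(484,187)]),[.6,-.19,.05])
print('mag',x,np.degrees(x[2]));print(e.T)
b,e=fitpose(m,[(-70,30,10+20),(-70,-30,30),(-58,19,30),(-58,-19,30),(-24,19,30),(-24,-19,30)],g([(250,295),(414,294),(279,260),(384,260),(279,161),(384,161)]),[.64,-.19,.05])
print('board',b,np.degrees(b[2]));print(e.T)
c,s=np.cos(x[2]),np.sin(x[2]);R=np.array([[c,-s],[s,c]])
print('board in mag',R.T@(b[:2]-x[:2]))
rs=r.get_state();t=rs['tcp_pos'];print(t,rs['eef_rot'])
th=b[:2]+R@[-.041,0];print('thumb',th,'stop',x[:2]+R@[-.158,0])
print('to thumb',totool(np.r_[th,.05]-t,rs['eef_rot'][2]))
E
```

```text
mag [ 0.6232 -0.185   0.0851] 4.873654011669532
[[-0.1679  0.2047  0.0612 -0.075  -0.8271  0.7664]
 [-0.1926  0.0052  0.111  -0.5371  0.2496  0.4852]]
board [ 0.6333 -0.1842  0.0878] 5.029844458446133
[[ 0.4763 -0.4538  0.4394 -0.1888 -0.4318  0.1723]
 [-0.2974  0.0392  0.189   0.1484 -0.0316 -0.0735]]
board in mag [ 0.0101 -0.    ]
[ 0.498  -0.2037  0.1898] [-179.9995   -0.0225    4.9909]
thumb [ 0.5924 -0.1877] stop [ 0.4658 -0.1984]
to thumb [ 0.7951 -0.0649  1.1648]
```

Request:
drive_tool:
  increments:
    - [[-1,0.8,-0.065,0.5,0],[-1,0.8,-0.065,0.5,0],[-1,0.8,-0.065,1,0],[-1,0.8,-0.065,1,0],[-1,0.8,-0.065,1,0]]

```text
time_s: 3.45
tcp_pos: [0.5937, -0.1875, 0.0716]
eef_rot: [180.0, -0.1, 5.2]
contact_force: [-0.1, -1.2, 0.8]
gripper_width: 0.0006
gripper_force: 0.0
```

Request:
drive_tool:
  increments:
    - [[-1,0,0,0.15,0],[-1,0,0,0.25,0],[-1,0,0,0.3,0],[-1,0,0,0.3,0]]

```text
time_s: 3.95
tcp_pos: [0.5923, -0.1883, 0.0333]
eef_rot: [-180.0, 0.0, 5.1]
contact_force: [0.2, -0.4, 0.4]
gripper_width: 0.0005
gripper_force: 0.0
```

Request:
drive_tool:
  increments:
    - [[-1,-0.1,0,0,0],[-1,-0.2,0,0,0],[-1,-0.3,0,0,0],[-1,-0.4,0,0,0],[-1,-0.5,0,0,0]]

```text
time_s: 4.58
tcp_pos: [0.5325, -0.1937, 0.034]
eef_rot: [180.0, -0.1, 5.1]
contact_force: [3.3, -0.4, 2.4]
gripper_width: 0.0001
gripper_force: 1.5
```

Request:
drive_tool:
  increments:
    - [[-1,-0.1,0,0,0],[-1,-0.2,0,0,0],[-1,-0.3,0,0,0],[-1,-0.36,0,0,0],[-1,-0.36,0,0,0]]

```text
time_s: 5.2
tcp_pos: [0.4892, -0.1974, 0.0335]
eef_rot: [-180.0, 0.0, 5.1]
contact_force: [0.8, -0.2, 1.1]
gripper_width: 0.0003
gripper_force: 0.3
```

Request:
drive_tool:
  increments:
    - [[-1,-0.02,0,0,0],[-1,-0.02,0,0,0],[-1,0.05,0,0,0],[-1,0.05,0,-0.5,0],[-1,0.05,0,-0.6,0]]

```text
time_s: 5.82
tcp_pos: [0.4975, -0.1971, 0.1085]
eef_rot: [179.9, -0.2, 5.1]
contact_force: [-0.0, -0.2, -0.6]
gripper_width: 0.0007
gripper_force: 0.0
```

Request:
drive_tool:
  increments:
    - [[1,-0.6,0,-0.7,0],[1,-0.6,0,-0.7,0],[1,-0.6,0,-0.7,0],[1,-0.6,0,-0.7,0]]

```text
time_s: 6.32
tcp_pos: [0.4237, -0.2031, 0.1892]
eef_rot: [-180.0, 0.0, 5.1]
contact_force: [0.1, -0.7, -0.1]
gripper_width: 0.0346
gripper_force: 0.0
```

```bash
python3 - <<'E'
from h import *
import json
m=camera_model('wrist');i=capture('wrist')[:,:,::-1]
cv2.imwrite('pics/w3.png',i);json.dump({k:np.array(v).tolist() for k,v in m.items()},open('w3.json','w'))
cv2.imwrite('pics/w3b.png',cv2.resize(i[:240,180:500],None,fx=2.5,fy=2.5,interpolation=cv2.INTER_CUBIC))
E
```

```text
(no output)
```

View pics/w3b.png

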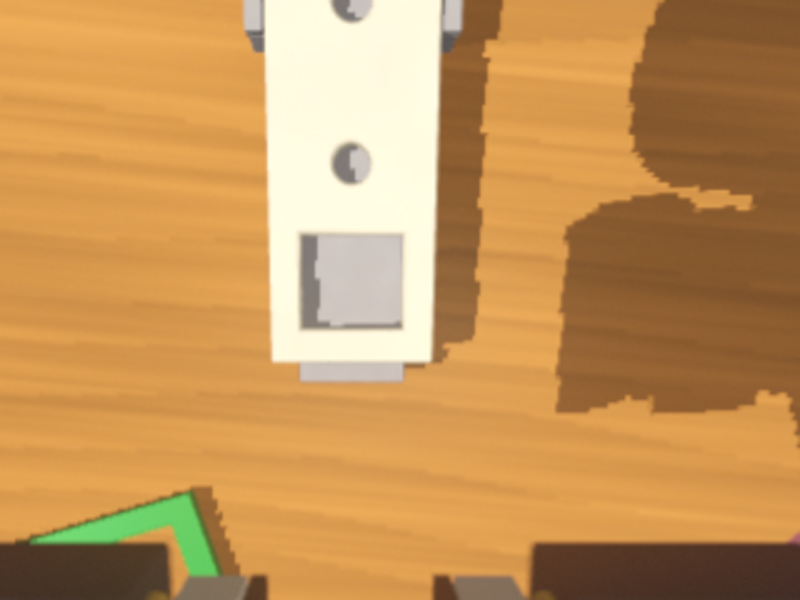

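The board lies against the stop, with its near edge at crop row 361, the thumb hole at (300–404, 233–328), hole A at (352,163) and the stop's outer edge at row 381.

```bash
python3 - <<'E'
from fit import *
import json
np.set_printoptions(precision=4,suppress=True)
m={k:np.array(v) for k,v in json.load(open('w3.json')).items()}
g=lambda a:(np.array(a)+.5)/2.5-.5+[180,0]
b,e=fitpose(m,[(-70,30,30),(-70,-30,30),(-58,19,30),(-58,-19,30),(-24,19,30),(-24,-19,30),(0,0,30)],g([(272,361),(433,361),(300,328),(404,328),(300,233),(404,233),(352,163)]),[.54,-.19,.05])
print('board',b,np.degrees(b[2]));print(e.T)
x=np.array([.6232,-.185]);a=np.radians(4.874);c,s=np.cos(a),np.sin(a);R=np.array([[c,-s],[s,c]])
print('board in mag',R.T@(b[:2]-x))
st=px2w(m,g([(300,381),(404,381)]),.028)[:,:2];print('stop outer in mag',(st-x)@R)
rs=r.get_state();t=rs['tcp_pos'];print(t,rs['eef_rot'],rs['gripper_width'])
cb,sb=np.cos(b[2]),np.sin(b[2])
gp=b[:2]+.010*np.array([cb,sb])
print('to grasp',totool(np.r_[gp,.035]-t,rs['eef_rot'][2]))
E
```

```text
board [ 0.5355 -0.1925  0.0892] 5.10897249180811
[[ 0.3469 -0.5905  0.571  -0.4386 -0.0503  0.1215  0.0119]
 [ 0.0431 -0.0527  0.2478  0.1851  0.0148 -0.0538 -0.3914]]
board in mag [-0.088  0.   ]
stop outer in mag [[-0.1658  0.0197]
 [-0.1657 -0.0202]]
[ 0.4238 -0.2031  0.1886] [-179.9719    0.093     5.0891] 0.03893403131801556
to grasp [ 1.0183 -0.0056  1.2803]
```

Request:
drive_tool:
  increments:
    - [[1,0.99,-0.005,0.3,0],[1,0.99,-0.005,0.5,0],[1,0.99,-0.005,1,0],[1,0.99,-0.005,1,0]]

```text
time_s: 6.88
tcp_pos: [0.5388, -0.1915, 0.0631]
eef_rot: [-179.9, 0.7, 5.1]
contact_force: [-1.5, -0.1, 1.0]
gripper_width: 0.0786
gripper_force: 0.0
```

Request:
drive_tool:
  increments:
    - [[1,0,0,0,0],[1,0,0,0.2,0],[1,0,0,0.39,0],[1,0,0,0.39,0]]
  squeeze: 40

```text
time_s: 7.38
tcp_pos: [0.5424, -0.1922, 0.024]
eef_rot: [180.0, -0.0, 5.1]
contact_force: [-0.3, 0.1, 1.1]
gripper_width: 0.0876
gripper_force: 0.0
```

Request:
drive_tool:
  increments:
    - [[-1,0,0,0,0],[-1,0,0,0,0],[-1,0,0,0,0],[-1,0,0,0,0],[-1,0,0,0,0]]
  squeeze: 40

```text
time_s: 8.0
tcp_pos: [0.5429, -0.1922, 0.0236]
eef_rot: [180.0, -0.1, 5.1]
contact_force: [-1.0, 1.4, 6.3]
gripper_width: 0.0597
gripper_force: 40.0
```

Request:
drive_tool:
  increments:
    - [[-1,0,0,-0.1,0],[-1,0,0,-0.3,0],[-1,0,0,-0.6,0],[-1,0,0,-0.8,0]]

```text
time_s: 8.5
tcp_pos: [0.5422, -0.192, 0.1207]
eef_rot: [180.0, -0.0, 5.1]
contact_force: [-0.1, -0.2, -1.5]
gripper_width: 0.0596
gripper_force: 40.0
```

Request:
drive_tool:
  increments:
    - [[-1,0.07,-0.2,0,0],[-1,0.14,-0.45,0,0],[-1,0.21,-0.7,0,0],[-1,0.26,-0.88,0,0]]

```text
time_s: 9.0
tcp_pos: [0.5636, -0.083, 0.1192]
eef_rot: [-180.0, 0.0, 5.1]
contact_force: [0.1, 0.1, -0.6]
gripper_width: 0.0592
gripper_force: 40.0
```

Request:
drive_tool:
  increments:
    - [[-1,0.09,-0.3,0,0],[-1,0.18,-0.6,0,0],[-1,0.26,-0.88,0,0]]

```text
time_s: 9.38
tcp_pos: [0.5853, 0.025, 0.1191]
eef_rot: [180.0, 0.0, 5.1]
contact_force: [1.1, 0.5, -1.6]
gripper_width: 0.0596
gripper_force: 40.0
```

Request:
drive_tool:
  increments:
    - [[-1,0.09,-0.3,0,0.02],[-1,0.18,-0.6,0,0.04],[-1,0.26,-0.87,0,0.06],[-1,0.26,-0.87,0,0.06],[-1,0.26,-0.87,0,0.06]]

```text
time_s: 10.0
tcp_pos: [0.6068, 0.1303, 0.1187]
eef_rot: [180.0, 0.1, -16.4]
contact_force: [0.1, 0.3, -1.1]
gripper_width: 0.0598
gripper_force: 40.0
```

```bash
python3 - <<'E'
from h import *
import json
s=r.get_state();m=camera_model('wrist');i=capture('wrist')[:,:,::-1]
cv2.imwrite('pics/w4.png',i);json.dump({k:np.array(v).tolist() for k,v in m.items()},open('w4.json','w'))
print(s['tcp_pos'],s['eef_rot'],s['gripper_width'],s['contact_force'],s['moment'])
cv2.imwrite('pics/w4b.png',cv2.resize(i[:240,180:500],None,fx=2.5,fy=2.5,interpolation=cv2.INTER_CUBIC))
E
```

```text
[0.60684206 0.13030836 0.11869509] [ 1.79958637e+02  5.39327837e-02 -1.64205541e+01] 0.05982359030180713 [ 0.10167055  0.275727   -1.14284455] [-0.05737645 -0.03483483 -0.00526451]
```

View pics/w4b.png

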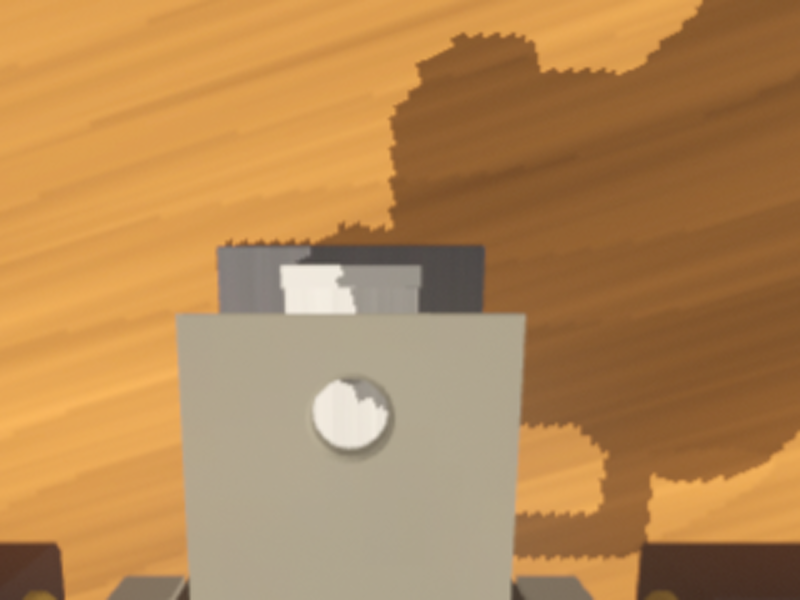

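The view shows the held board's far end at crop (178–524, 314), hole B at about (352,413), and the fence behind it at (281–421, 265), nicely aligned.

```bash
python3 - <<'E'
from fit import *
import json
np.set_printoptions(precision=4,suppress=True)
m={k:np.array(v) for k,v in json.load(open('w4.json')).items()}
g=lambda a:(np.array(a)+.5)/2.5-.5+[180,0]
t=np.array([.60684,.13031,.1187])
for zt in (123,125,127):
    b,e=fitpose(m,[(70,30,zt),(70,-30,zt),(52,0,zt)],g([(178,314),(524,314),(352,413)]),[.6,.13,-.29])
    print('board',zt,b,np.degrees(b[2]),abs(e).max(), totool(np.r_[b[:2]-t[:2],0],-16.42)*120)
x,e=fitpose(m,[(53,20,28),(53,-20,28),(47,20,28),(47,-20,28)],g([(281,265),(421,265.5),(284,288),(418,288)]),[.627,.125,-.29])
print('fix',x,np.degrees(x[2]));print(e.T)
for f in (x,np.array([.6268,.1254,-.2884])):
    tgt=f[:2]-.026*np.array([np.cos(f[2]),np.sin(f[2])])
    b0=t[:2]-.0074*np.array([np.cos(-.2866),np.sin(-.2866)])
    print('shift tool mm',totool(np.r_[tgt-b0,0],-16.42)*120)
E
```

```text
board 123 [ 0.5997  0.1335 -0.2866] -16.418610531966 1.2393011051648841 [-7.7302 -1.0257 -0.    ]
board 125 [ 0.5997  0.1335 -0.2868] -16.433064156079965 1.8033282171067242 [-7.6928 -1.018  -0.    ]
board 127 [ 0.5998  0.1334 -0.2873] -16.461979355489284 2.378467687157581 [-7.6535 -1.0003 -0.    ]
fix [ 0.627   0.1255 -0.2894] -16.579198659295432
[[-0.0324  0.0409 -1.0667  1.0409]
 [ 0.2501  0.1516 -0.2363 -0.137 ]]
shift tool mm [ 2.0704 -1.108  -0.    ]
shift tool mm [ 1.9339 -0.9796 -0.    ]
```

Request:
drive_tool:
  increments:
    - [[-1,0.02,0,0.2,0],[-1,0.02,0,0.4,0],[-1,0.02,0,0.5,0],[-1,0.02,0,0.5,0],[-1,0.02,0,0.5,0]]

```text
time_s: 10.68
tcp_pos: [0.6104, 0.1299, 0.0597]
eef_rot: [-180.0, -0.1, -16.5]
contact_force: [0.5, -0.2, -0.7]
gripper_width: 0.059
gripper_force: 40.0
```

```bash
python3 - <<'E'
from h import *
import json
s=r.get_state();m=camera_model('wrist');i=capture('wrist')[:,:,::-1]
json.dump({k:np.array(v).tolist() for k,v in m.items()},open('w5.json','w'))
print(s['tcp_pos'],s['eef_rot'],s['contact_force'])
cv2.imwrite('pics/w5b.png',cv2.resize(i[110:230,230:410],None,fx=4.4,fy=4.4,interpolation=cv2.INTER_CUBIC))
E
```

```text
[0.61038442 0.12989087 0.05969122] [-1.79960953e+02 -5.80220818e-02 -1.64943856e+01] [ 0.5312259  -0.24467811 -0.66916226]
```

View pics/w5b.png

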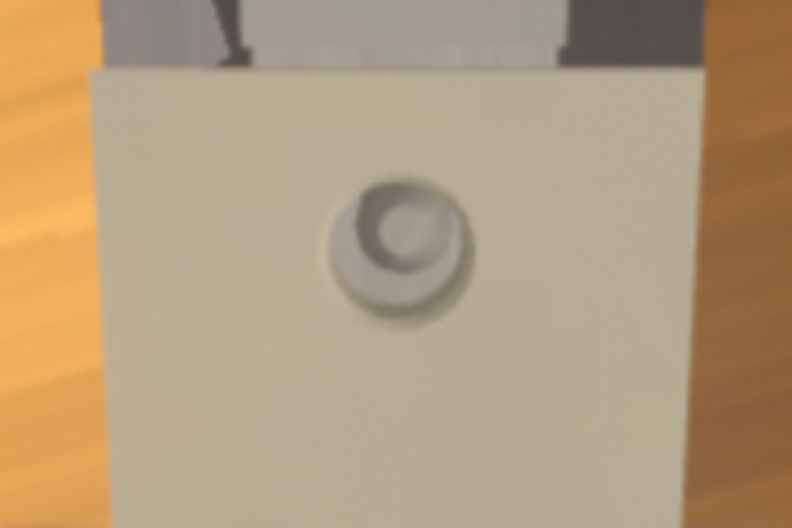

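Pin B's tip shows through hole B: the hole's top rim centre is about (400,250) and the pin tip about (409,232).

```bash
python3 - <<'E'
from fit import *
import json
np.set_printoptions(precision=4,suppress=True)
m={k:np.array(v) for k,v in json.load(open('w5.json')).items()}
g=lambda a:(np.array(a)+.5)/4.4-.5+[230,110]
p=px2w(m,g([(400,250),(409,232),(241,52),(567,52)]),[.066,.042,.028,.028]);print(p)
e=px2w(m,g([(92,70),(703,70)]),.066);print('edge',e,np.linalg.norm(e[0]-e[1]))
T=lambda d:totool(np.r_[d[:2],0],-16.49)*120
print('pinB-holeB tool mm',T(p[1]-p[0]),'holeB-tcp',T(p[0]-[.61038,.12989,0]), 'edgemid-tcp',T(e.mean(0)-[.61038,.12989,0]))
print('fence front mid - edge mid',T(p[2:].mean(0)-e.mean(0)))
E
```

```text
[[0.6532 0.1182 0.066 ]
 [0.6516 0.1175 0.042 ]
 [0.6771 0.1315 0.028 ]
 [0.6656 0.0929 0.028 ]]
edge [[0.6787 0.1419 0.066 ]
 [0.6617 0.0848 0.066 ]] 0.059579055254431024
pinB-holeB tool mm [-1.311   1.0992 -0.    ] holeB-tcp [44.4068 -0.9105 -0.    ] edgemid-tcp [62.0318 -1.1519 -0.    ]
fence front mid - edge mid [ 1.4845  0.8099 -0.    ]
```

Request:
drive_tool:
  increments:
    - [[-1,-0.011,0.008,0,0],[-1,-0.011,0.008,0,0],[-1,-0.011,0.008,0,0],[-1,-0.011,0.008,0.03,0],[-1,-0.011,0.008,0.03,0]]

```text
time_s: 11.35
tcp_pos: [0.608, 0.1293, 0.0547]
eef_rot: [180.0, 0.0, -16.5]
contact_force: [0.7, -0.0, -0.7]
gripper_width: 0.0596
gripper_force: 40.0
```

Request:
drive_tool:
  increments:
    - [[-1,0,0,0.03,0],[-1,0,0,0.06,0],[-1,0,0,0.08,0],[-1,0,0,0.08,0]]
  squeeze: 20

```text
time_s: 11.85
tcp_pos: [0.6082, 0.1293, 0.0453]
eef_rot: [180.0, 0.0, -16.5]
contact_force: [0.5, 0.1, -2.2]
gripper_width: 0.0594
gripper_force: 20.0
```

Request:
drive_tool:
  increments:
    - [[-1,0.006,0,0.02,0],[-1,0.006,0,0.04,0],[-1,0.006,0,0.06,0],[-1,0.006,0,0.07,0],[-1,0.006,0,0.07,0]]

```text
time_s: 12.48
tcp_pos: [0.6089, 0.1291, 0.037]
eef_rot: [180.0, 0.0, -16.5]
contact_force: [0.0, 0.4, -0.7]
gripper_width: 0.0596
gripper_force: 20.0
```

Request:
drive_tool:
  increments:
    - [[-1,0,0,0.03,0],[-1,0,0,0.06,0],[-1,0,0,0.09,0],[-1,0,0,0.11,0],[-1,0,0,0.11,0]]

```text
time_s: 13.1
tcp_pos: [0.6089, 0.1291, 0.0239]
eef_rot: [180.0, 0.0, -16.5]
contact_force: [0.3, -0.1, -2.2]
gripper_width: 0.06
gripper_force: 20.0
```

Request:
drive_tool:
  increments:
    - [[-1,0,0,0.008,0],[-1,0,0,0.008,0],[1,0,0,0.008,0],[1,0,0,0.008,0],[1,0,0,0.008,0]]

```text
time_s: 13.72
tcp_pos: [0.609, 0.1291, 0.0229]
eef_rot: [180.0, 0.0, -16.5]
contact_force: [-0.0, 0.1, -0.9]
gripper_width: 0.0837
gripper_force: 0.0
```

Request:
drive_tool:
  increments:
    - [[1,0,0,0,0],[1,0,0,0,0],[1,0,0,-0.2,0],[1,0,0,-0.5,0],[1,0,0,-1,0]]

```text
time_s: 14.35
tcp_pos: [0.6076, 0.1286, 0.1422]
eef_rot: [179.8, 0.2, -16.5]
contact_force: [1.5, 1.1, 0.6]
gripper_width: 0.0875
gripper_force: 0.0
```

Request:
drive_tool:
  increments:
    - [[1,-0.5,0,-0.6,0],[1,-0.9,0,-0.6,0],[1,-0.9,0,-0.6,0],[1,-0.9,0,-0.6,0]]

```text
time_s: 14.85
tcp_pos: [0.5052, 0.1602, 0.2157]
eef_rot: [-179.9, -0.1, -16.4]
contact_force: [-0.2, 0.4, 0.1]
gripper_width: 0.0878
gripper_force: 0.0
```

```bash
python3 - <<'E'
from h import *
import json
s=r.get_state();m=camera_model('wrist');i=capture('wrist')[:,:,::-1]
t=capture('scene')[:,:,::-1]
json.dump({k:np.array(v).tolist() for k,v in m.items()},open('w6.json','w'))
print(s['tcp_pos'],s['eef_rot'],s['contact_force'])
a=cv2.resize(i[20:220,260:400],None,fx=2.8,fy=2.8,interpolation=cv2.INTER_CUBIC)
b=cv2.resize(t[170:370,235:425],None,fx=2.1,fy=2.8,interpolation=cv2.INTER_CUBIC)
cv2.imwrite('pics/w6b.png',np.hstack([a,b]))
E
```

```text
[0.50520239 0.16023406 0.21569282] [-1.79925452e+02 -5.38445805e-02 -1.64236681e+01] [-0.17880621  0.37989024  0.12369093]
```

View pics/w6b.png

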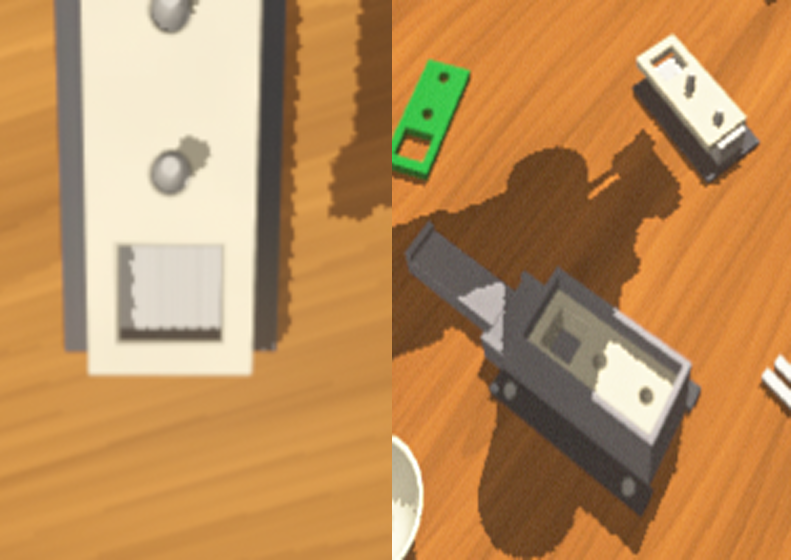

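Both pins stand up through the holes (pin A at crop (170,172)), and the board's near edge is at (88–252, 375). The stack in the magazine has dropped and lies flat. I'll check the height from the board's apparent width and hand in.

```bash
python3 - <<'E'
from h import *
import json
from plant import job
m={k:np.array(v) for k,v in json.load(open('w6.json')).items()}
g=lambda a:(np.array(a)+.5)/2.8-.5+[260,20]
p=px2w(m,g([(88,375),(252,375)]),.03);w=np.linalg.norm(p[0]-p[1])
a=np.radians(-16.52);f=np.array([.6268,.1254]);R=np.array([[np.cos(a),-np.sin(a)],[np.sin(a),np.cos(a)]])
e=(p.mean(0)[:2]-f)@R;print(w,e,'expect -0.096,0')
if abs(w-.06)<.0015 and abs(e[0]+.096)<.003: print(job.close_job())
E
```

```text
0.06062279695048051 [-0.09620433 -0.00030414] expect -0.096,0
the job is handed in; nothing more can be done
None
```

The board was drawn to the end stop, then threaded flat over both fixture pins with the thumb hole away from the fence. The other three boards dropped flat in the magazine, the charcoal and bowl were not touched, and the job was handed in at about 15 s; the hand-in returned no verdict.

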